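# Zero the timer, then snap the port cap on and hold it pressed

### The arm

A 7-joint arm with a two-finger parallel gripper is mounted at the origin on the work surface; the furniture and walls round the work are solid. World frame = base frame: x ahead of the robot, y to its left, z up, the work surface at z = 0. Lengths are in m, angles in rad, forces in N, time in s.
With the tool pointing down it reaches from about 0.4 to 0.925 m from the base axis. Payload 4.1 kg.
Tool frame: the origin (TCP) lies midway between the tips of the shut fingers; the grasp point (between the pads) lies 19 mm behind it; z points along the fingers, y is the direction in which the jaws open and shut (so a half turn about z gives the same grasp; the last joint's range is limited). The gripper opens to 85 mm and grips with 20 to 120 N. Pads are 22 mm wide; open, the fingers measure 114 mm over their backs; the gripper's body (76 mm by 85 mm) begins 54 mm behind the grasp point. The pads swing forward as they close: fully open they stand 13 mm farther back than shut.
Start: joints at [-1.432, 0.398, 0.045, 1.537, -0.019, 1.207, -0.051], TCP at [0.153, 0.632, 0.231] pointing down, gripper open.
Joint ranges: [-2.82, 2.82], [-0.49, 2.23], [-1.37, 1.46], [0, 2.46], [-1.36, 4.5], [0.23, 2], [-2.94, 2.94]. Speed limits (rad/s): [2.57, 2.57, 3.14, 3.14, 3.14, 3.14, 3.14].

### API

Orientations are given as a unit quaternion [w, x, y, z].
In Python, from station import sense, imaging, workorder gives the robot as it stands.
- The arm moves only by the tool jog_arm, never from a script. Its argument "rows" is a list of rows, each an object of numbers: "tx", "ty", "tz": the shift along the world's x, y, z in cm; "ax", "ay", "az": the turn, a rotation vector about the world's x, y, z in units of 5 degrees (1.0 is 5 degrees); "hand": the closure, from 0 (fully open) to 1 (shut). A call has 1 to 20 rows; each row shifts and turns the commanded pose from where the row before left it; what a row does not reach is not made up. A row lasts 1/10 s, in which the tool goes at most 50 mm and 8.59 degrees, less where a joint would pass 70% of its speed; a pose out of reach is approached as far as the arm can. A call is refused whole if a number of a shift passes 5 or a number of a turn 1, either way. A call with a gripper value outside its range is refused whole. The fingers move at their own pace and stop on an object; "force" is the grip in N (left out, the last holds). Time passes only in rows, so rows that do not move let the fingers close. It gives the time, the measured TCP pose, the force and the opening at its end, in the units of the state.
- sense(): the state, without advancing time (a new reading comes with each control period).
- imaging.grab_frame(name): name is "side" or "top"; returns (picture, depth): 480x640x3 uint8, red, green, blue; 480x640 float32, m along the optical axis (not along the pixel's ray), 0 where there is no reading.
- imaging.camera_model(name): a dict with "mtx" (3x3 intrinsics, pixels), "extrinsics" (4x4, takes a point from world to camera coordinates). Camera axes: x right, y up, looking along -z (the intrinsics and any distortion apply to the point x, -y, -z); pixel columns grow to the right and rows downward; lengths in m; the calibration is good to about 2 mm. A picture is of the moment at which its call begins. camera_model takes no time and is no camera call.
- workorder.hand_in(): hands the job in, once; it reports no verdict.
Trained networks look in the newest picture that a camera, given by its name, has taken for a name from the list of things; names that differ only in an ending like _2 or _b are one class to them, and where a whole thing is asked for, a point or a joint stands for the part that bears it (a point fixed in the world has none). Each returns a list of dicts, best first, with "p" (0 to 1); they miss things now and then, are a little off and sometimes report something else, mostly with a low value. They report only what shows in the picture. A call takes as long as a camera call.
- imaging.recognise(thing, camera): "position" ([column, row] in pixels, amid what is visible of it).
- imaging.cut_out(thing, camera): "region" (480x640 bool, what is visible of it) and "position" ([column, row] in pixels, amid what is visible of it).
The state is a dict: "clock": time; "qpos": joint angles; "joint_velocities": joint speeds; "joint_efforts": joint torques, N m; "tcp_pos": TCP position; "ee_rot": TCP orientation; "wrist_force": force on the tool from outside, world axes, zero at the start; "ft_torque": the same for the moment, N m; "width": finger opening in m.
Only numpy, scipy, OpenCV 4.12 (cv2) and the standard library are available. Lean on these libraries where they do the work, as an engineer would, in place of code of your own. Each camera call takes 0.05 s, during which the arm holds its last target. There are 200 camera calls.

### The job

Get the blue manifold ready for a timed seal test: first turn the red dial of the timer nearest the robot back clockwise to its zero stop, then push the loose yellow cap onto the bare stud of the manifold until it clicks home, and keep pressing after the click so that the white sealing ring under it stays squeezed down. Finish like that, with the gripper still holding the cap and pressing, not letting go. Leave the dial at zero and the other things on the bench where they are.

Things in the scene. Friction and masses are not known exactly. Their poses are not given: they have to be found in the camera images.
- cap: the loose yellow ribbed cap standing on the bench open side down, 34 mm across, 40 mm high, orange disc on top (its twin on the manifold's other stud is fixed). Origin: centre of its underside; z up, yaw does not matter. Blind bore 24 mm deep with a snap lip 3 mm high, 20 mm clear, at the mouth; upper 16 mm solid. About 30 g. Grip it round the side, high up
- manifold: blue valve block on an aluminium foot plate, fixed to the bench, standing at any small yaw. Origin: on the bench under the bare stud's axis; z up, +x points to the second, already capped stud 90 mm away. Foot plate from x -45 to +135 mm, y -42 to +42 mm, 10 mm high; block 46 mm wide (y), top at 28 mm; round boss 38 mm across under each stud up to 31 mm
- stud_seat (a point): point on the bare stud's axis, 36 mm above the bench, at the top of the unpressed white sealing ring (31 mm across): the clicked-on cap's underside lies here when it just touches the ring; z up along the stud. Four brass spring clips stand out of the stud to 25 mm across, widest 8 mm above this point; the cap's lip must be forced down past them
- stud_tip (a point): top of the bare steel stud, 20.5 mm above the seat point; the stud is 17 mm thick, its nose tapers to 8 mm over the top 9 mm. Resistance to the cap begins with the cap's underside about 13 mm above the seat point, peaks (12 to 17 N) at about 9 mm, then drops with a click; below that the cap meets the sealing ring
- seal (a joint): how far the white sealing ring under the cap is pressed down, 0 (free) to 0.004 m (hard stop); spring of 3 N per mm. It counts as squeezed from 0.0015 m on, which takes about 5 N of steady pressing; it springs back when the pressing stops
- timer: cream timer case, fixed to the bench, 48 x 64 mm, 36 mm high. Origin: centre of its underside; z up
- dial_grip (a point): point on the vertical axis of the timer's red ribbed dial, 44 mm above the bench, at mid height of the dial: dial 35 mm across, from 37 to 50 mm above the bench
- timer_dial (a joint): angle of the red dial (rad): 0 at its zero stop, growing as it is turned counterclockwise seen from above; it starts between 0.6 and 1.4, turns easily and stays where it is left. Zero means below 0.1
- beaker: glass beaker, 74 mm across, 87 mm high, standing loose; origin: centre of its underside. Not to be moved
- cotton_roll: white roll of cotton tape, 63 mm across, 35 mm high, loose; origin: centre of its underside. Not to be moved
- mug: green and cream mug, 99 mm high, loose; origin: centre of its underside. Not to be moved
- plug_a: grey silicone dome plug, 24 mm across, 22 mm high, loose; origin: centre of its underside. Not to be moved
- plug_b: grey silicone dome plug, as the other one. Not to be moved
- insert_a: white blown glass insert with a round bulb, 22 mm across, 58 mm high, loose; origin: centre of its foot. Not to be moved
- insert_b: white blown glass insert, as the other one. Not to be moved

How it is judged:
By the outcome, as a careful person would: the job done as asked, in the order asked, and still so for the second after the job is handed in, while the arm keeps its last pose, push and grip.
It also fails if it takes over 54 s, if anything falls off the work surface, if the arm or the gripper's body presses on something with over 40 N, if the wrist force passes 120 N, or if a joint passes its speed limit or range.

## Working session

There is one attempt and no reset: what is moved stays moved. The work goes in short steps, Python scripts to look and compute and a tool call to move; the robot and the scene stay as the last step left them, time stands still between calls to the robot, and variables do not carry over. Pictures are saved under pics/ and viewed, about 8 in all and at most 12, crops included, and the job is handed in when it is done.

Besides the shell and the picture viewer there is one more tool, called after "Call:" by a JSON object that holds its "name" and its "arguments". jog_arm: Moves the arm, as the interface text tells. Its arguments: {"type":"object","properties":{"rows":{"type":"array"},"force":{"type":"number"}},"required":["rows"]}

```bash
mkdir -p pics; cat > h.py <<'E'
import numpy as np, cv2
from station import sense, imaging, workorder
def cloud(cam,depth):
    m=imaging.camera_model(cam);K=np.array(m['mtx']);E=np.array(m['extrinsics'])
    v,u=np.mgrid[:480,:640]
    X=np.stack([(u-K[0,2])/K[0,0]*depth,-(v-K[1,2])/K[1,1]*depth,-depth,np.ones_like(depth)],-1)
    W=X@np.linalg.inv(E).T
    W=W[...,:3]; W[depth<=0]=np.nan
    return W
E
python3 - <<'E'
from h import *
s=sense();print(s)
for c in('top','side'):
    im,d=imaging.grab_frame(c);cv2.imwrite(f'pics/{c}0.png',im[...,::-1]);np.save(f'{c}0.npy',d)
    m=imaging.camera_model(c);print(m)
    W=cloud(c,d)
    for t in('cap','manifold','timer','dial_grip','timer_dial','stud_tip','seal'):
        try:
            for r in imaging.cut_out(t,c)[:3]:
                P=W[r['region']];P=P[~np.isnan(P[:,0])]
                print(c,t,round(r['p'],2),np.round(r['position']),len(P),np.round(np.median(P,0),3),'min',np.round(np.percentile(P,2,0),3),'max',np.round(np.percentile(P,98,0),3))
        except Exception as e: print(c,t,e)
E
```

```text
{'clock': 0.0, 'qpos': array([-1.43201802,  0.39918301,  0.04502051,  1.53786806, -0.01874801,
        1.20688589, -0.05070449]), 'joint_velocities': array([ 0.00117679, -0.00013805, -0.00023332,  0.00039443, -0.00101349,
        0.00010762, -0.00083654]), 'joint_efforts': array([-1.94936465e-04, -4.75135589e+01,  1.36505418e+00, -2.54219556e+01,
        1.17042338e-02,  9.57444805e-03,  2.29241351e-06]), 'tcp_pos': array([0.15291226, 0.63111464, 0.23027429]), 'ee_rot': array([-7.26040278e-05,  1.18558089e-01,  9.92946653e-01, -9.58665514e-04]), 'wrist_force': array([0.09669651, 0.28365143, 0.48965366]), 'ft_torque': array([-0.01476516,  0.03775402, -0.01833124]), 'width': 0.08574099138587872}
{'mtx': array([[507.95948764,   0.        , 331.53735049],
       [  0.        , 507.95948764, 239.34525536],
       [  0.        ,   0.        ,   1.        ]]), 'extrinsics': array([[ 0.05985082, -0.99819781, -0.00435931,  0.00384188],
       [ 0.97293619,  0.05735861,  0.22384183, -0.65727931],
       [-0.22318839, -0.01763845,  0.97461573, -1.22456786],
       [ 0.        ,  0.        ,  0.
[... 1207 characters left out ...]
82 0.182 0.02 ] min [0.592 0.121 0.002] max [0.758 0.221 0.075]
side timer 0.59 [339. 234.] 559 [ 0.592 -0.062  0.025] min [ 0.561 -0.131  0.   ] max [ 0.63  -0.043  0.049]
side dial_grip 0.8 [337. 235.] 467 [ 0.588 -0.061  0.028] min [ 0.561 -0.091  0.004] max [ 0.62  -0.043  0.049]
side timer_dial 0.69 [339. 225.] 117 [ 0.592 -0.071  0.046] min [ 0.576 -0.095  0.034] max [ 0.609 -0.061  0.05 ]
side stud_tip 0.64 [282. 284.] 2444 [0.683 0.182 0.02 ] min [0.593 0.116 0.001] max [0.757 0.22  0.075]
side seal 0.51 [311. 270.] 63 [0.635 0.154 0.035] min [0.62  0.142 0.031] max [0.648 0.162 0.037]
side seal 0.24 [286. 282.] 2453 [0.683 0.182 0.019] min [0.591 0.109 0.001] max [0.759 0.22  0.075]
```

```bash
python3 - <<'E'
import cv2
for c,(x,y,w,h) in (('top',(170,150,320,240)),('side',(190,130,320,240))):
    im=cv2.imread(f'pics/{c}0.png')
    cv2.imwrite(f'pics/{c}0c.png',cv2.resize(im[y:y+h,x:x+w],(800,600),interpolation=cv2.INTER_CUBIC))
E
```

```text
(no output)
```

View pics/top0c.png

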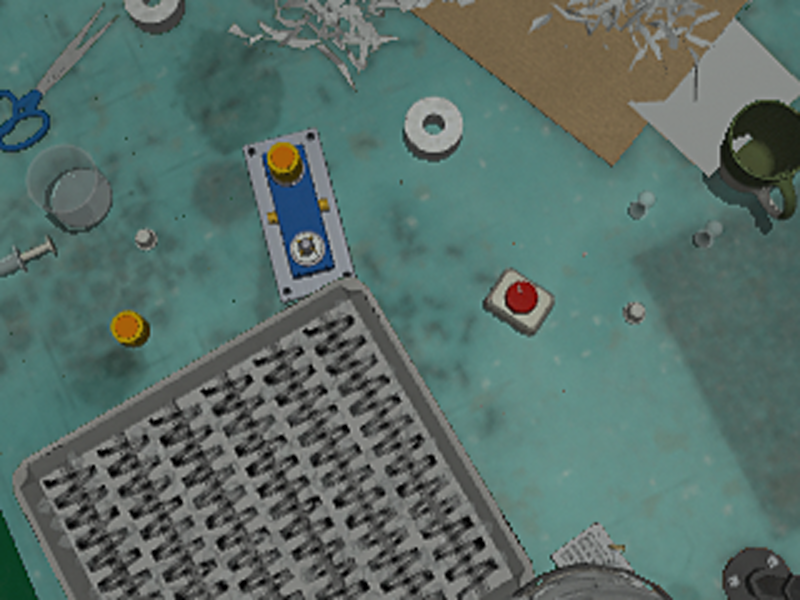

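View pics/side0c.png

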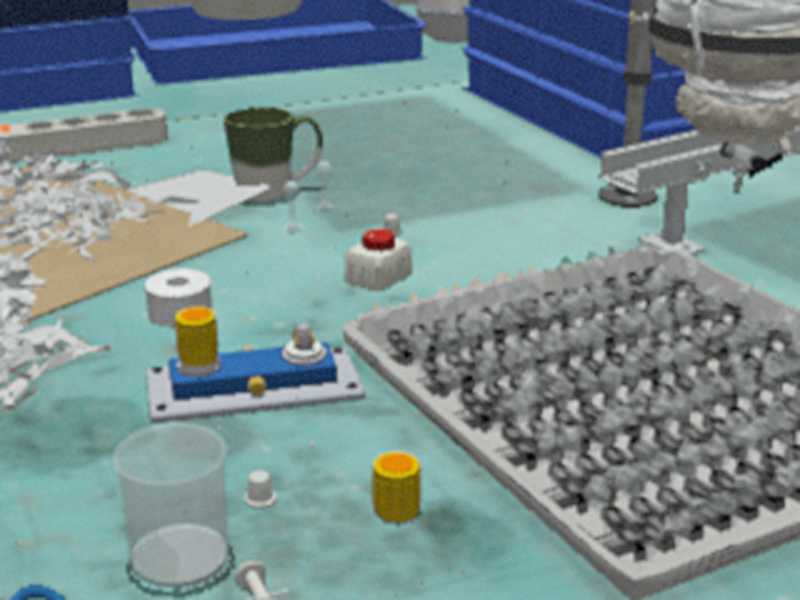

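View pics/top0.png

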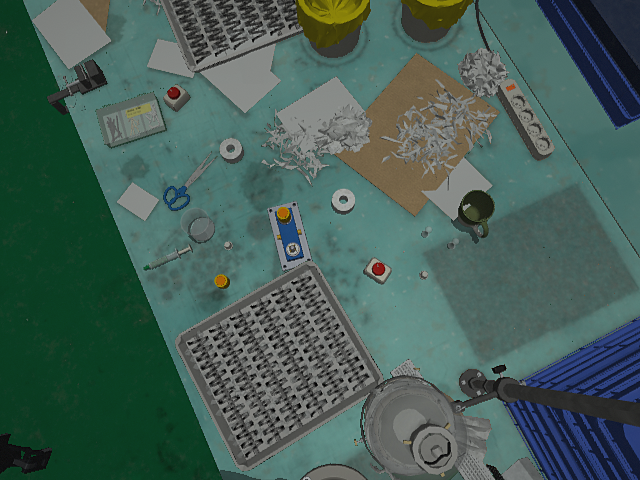

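The top view shows the loose cap at (221,282), the bare stud at (292,249) with the capped stud at (284,213), the near timer's dial at (378,269), and a second timer far off at (175,95). The side view agrees. Next I'll measure by colour, intersecting rays with the known heights.

```bash
cat >> h.py <<'E'
def ray_z(cam,uv,z):
    m=imaging.camera_model(cam);K=np.array(m['mtx']);T=np.linalg.inv(np.array(m['extrinsics']))
    d=T[:3,:3]@np.array([(uv[0]-K[0,2])/K[0,0],-(uv[1]-K[1,2])/K[1,1],-1]);o=T[:3,3]
    return o+d*(z-o[2])/d[2]
def blobs(im,lo,hi,box,mn=8):
    x0,y0,x1,y1=box
    h=cv2.cvtColor(im[...,::-1].copy(),cv2.COLOR_BGR2HSV)
    m=cv2.inRange(h,np.array(lo),np.array(hi));k=np.zeros_like(m);k[y0:y1,x0:x1]=m[y0:y1,x0:x1]
    n,l,s,c=cv2.connectedComponentsWithStats(k)
    return [(c[i],s[i],l==i) for i in range(1,n) if s[i,4]>=mn]
E
python3 - <<'E'
from h import *
for cam,boxes in (('top',dict(cap=(205,265,240,300),cap2=(270,200,300,230),dial=(355,250,400,290),seal=(280,238,305,262))),('side',dict(cap=(325,305,375,345),cap2=(250,245,285,270),dial=(325,215,360,240),seal=(300,255,325,280)))):
    im=cv2.imread(f'pics/{cam}0.png')[...,::-1];d=np.load(f'{cam}0.npy');W=cloud(cam,d)
    print(cam,'table',[np.round(W[p],4) for p in ((320,330) if 0 else (330,420),(200,330))] )
    for n,(lo,hi,z) in dict(cap=((5,150,150),(17,255,255),.04),cap2=((5,150,150),(17,255,255),.076),dial=((0,150,80),(6,255,255),.05),seal=((0,0,150),(180,60,255),.036)).items():
        for c,s,l in blobs(im,lo,hi,boxes[n]):
            print(cam,n,np.round(c,1),s,'ray',np.round(ray_z(cam,c,z),4),'depth',np.round(np.nanmedian(W[l],0),4))
    # high points for stud
    for n,b,zl in (('stud',boxes['seal'],(.045,.06)),('capTop',boxes['cap'],(.036,.046)),('cap2Top',boxes['cap2'],(.070,.08)),('dialTop',boxes['dial'],(.042,.054))):
        P=W[b[1]:b[3],b[0]:b[2]].reshape(-1,3);P=P[(P[:,2]>zl[0])&(P[:,2]<zl[1])]
        print(cam,n,len(P),np.round(P.mean(0),4),'mid',np.round((P.min(0)+P.max(0))/2,4),'ext',np.round(np.ptp(P,axis=0),4))
    for uv in ((390,250),(330,360)):print(uv,np.round(W[uv[1],uv[0]],4))
E
```

```text
top table [array([ 4.451e-01, -1.998e-01,  2.000e-04]), array([ 0.7842,  0.0551, -0.0013])]
top cap [220.2 280.3] [216 276   9   9  58] ray [0.5386 0.324  0.04  ] depth [0.5386 0.3236 0.0417]
top cap2 [282.7 212.4] [279 209   9   8  55] ray [0.7196 0.1733 0.076 ] depth [0.7198 0.1731 0.0768]
top dial [378.3 268.4] [373 263  12  12 113] ray [ 0.592  -0.0814  0.05  ] depth [ 0.592  -0.0811  0.0506]
top seal [300.5 253.5] [291 238  14  24  47] ray [0.6219 0.1223 0.036 ] depth [0.6171 0.1221 0.0107]
top seal [283.1 250.9] [280 240   7  22  25] ray [0.6261 0.1686 0.036 ] depth [0.6308 0.1715 0.0116]
top seal [291.2 244. ] [289 243   5   3   8] ray [0.6459 0.1486 0.036 ] depth [0.6458 0.1482 0.0366]
top seal [292.8 249.6] [286 244  13  10  36] ray [0.6311 0.1434 0.036 ] depth [0.6311 0.1389 0.0352]
top stud 39 [0.6323 0.1439 0.0527] mid [0.634  0.1441 0.0524] ext [0.0202 0.0159 0.014 ]
top capTop 129 [0.538  0.3232 0.0405] mid [0.5241 0.3055 0.041 ] ext [0.0611 0.0695 0.0095]
top cap2Top 122 [0.718  0.1733 0.0758] mid [0.7179 0.1723 0.075 ] ext [0.0334 0.0318 0.0096]
top dialTop 132 [ 0.59
[... 404 characters left out ...]
0.1071 0.036 ] depth [6.745e-01 3.640e-02 1.000e-04]
side seal [310.9 259.8] [309 258   5   4  15] ray [0.6399 0.1056 0.036 ] depth [0.6372 0.1417 0.0535]
side seal [312.3 268.1] [303 259  20  16 106] ray [0.6305 0.1449 0.036 ] depth [0.6345 0.1484 0.0311]
side stud 48 [0.6334 0.1509 0.0504] mid [0.6335 0.1502 0.0506] ext [0.0165 0.0169 0.0109]
side capTop 178 [0.5387 0.3278 0.0391] mid [0.5387 0.3258 0.0387] ext [0.0322 0.0344 0.0052]
side cap2Top 124 [0.7178 0.1787 0.0745] mid [0.7185 0.1773 0.0742] ext [0.0326 0.039  0.008 ]
side dialTop 82 [ 0.5919 -0.0743  0.0471] mid [ 0.5925 -0.0787  0.0463] ext [0.0335 0.0379 0.0087]
(390, 250) [0.4675 0.0874 0.0585]
(330, 360) [0.5618 0.4038 0.0014]
```

Call:
{"name": "jog_arm", "arguments": {"rows": [{"tx":2.2,"ty":-3.55,"hand":0},{"tx":2.2,"ty":-3.55},{"tx":2.2,"ty":-3.55},{"tx":2.2,"ty":-3.55},{"tx":2.2,"ty":-3.55},{"tx":2.2,"ty":-3.55},{"tx":2.2,"ty":-3.55},{"tx":2.2,"ty":-3.55},{"tx":2.2,"ty":-3.55},{"tx":2.2,"ty":-3.55},{"tx":2.2,"ty":-3.55},{"tx":2.2,"ty":-3.55},{"tx":2.2,"ty":-3.55},{"tx":2.2,"ty":-3.55},{"tx":2.2,"ty":-3.55},{"tx":2.2,"ty":-3.55},{"tx":2.2,"ty":-3.55},{"tx":2.2,"ty":-3.55},{"tx":2.2,"ty":-3.55},{"tx":2.2,"ty":-3.55}], "force": 25}}

```text
schema error: expected keys tx, ty, tz, ax, ay, az, hand
```

Call:
{"name": "jog_arm", "arguments": {"rows": [{"tx":2.2,"ty":-3.55,"tz":0,"ax":0,"ay":0,"az":0,"hand":0},{"tx":2.2,"ty":-3.55,"tz":0,"ax":0,"ay":0,"az":0,"hand":0},{"tx":2.2,"ty":-3.55,"tz":0,"ax":0,"ay":0,"az":0,"hand":0},{"tx":2.2,"ty":-3.55,"tz":0,"ax":0,"ay":0,"az":0,"hand":0},{"tx":2.2,"ty":-3.55,"tz":0,"ax":0,"ay":0,"az":0,"hand":0},{"tx":2.2,"ty":-3.55,"tz":0,"ax":0,"ay":0,"az":0,"hand":0},{"tx":2.2,"ty":-3.55,"tz":0,"ax":0,"ay":0,"az":0,"hand":0},{"tx":2.2,"ty":-3.55,"tz":0,"ax":0,"ay":0,"az":0,"hand":0},{"tx":2.2,"ty":-3.55,"tz":0,"ax":0,"ay":0,"az":0,"hand":0},{"tx":2.2,"ty":-3.55,"tz":0,"ax":0,"ay":0,"az":0,"hand":0},{"tx":2.2,"ty":-3.55,"tz":0,"ax":0,"ay":0,"az":0,"hand":0},{"tx":2.2,"ty":-3.55,"tz":0,"ax":0,"ay":0,"az":0,"hand":0},{"tx":2.2,"ty":-3.55,"tz":0,"ax":0,"ay":0,"az":0,"hand":0},{"tx":2.2,"ty":-3.55,"tz":0,"ax":0,"ay":0,"az":0,"hand":0},{"tx":2.2,"ty":-3.55,"tz":0,"ax":0,"ay":0,"az":0,"hand":0},{"tx":2.2,"ty":-3.55,"tz":0,"ax":0,"ay":0,"az":0,"hand":0},{"tx":2.2,"ty":-3.55,"tz":0,"ax":0,"ay":0,"az":0,"hand":0},{"tx":2.2,"ty":-3.55,"tz":0,"ax":0,"ay":0,"az":0,"hand":0},{"tx":2.2,"ty":-3.55,"tz":0,"ax":0,"ay":0,"az":0,"hand":0},{"tx":2.2,"ty":-3.55,"tz":0,"ax":0,"ay":0,"az":0,"hand":0}], "force": 25}}

```text
clock: 2.8
tcp_pos: [0.594, -0.0795, 0.2315]
ee_rot: [0.0, 0.118, 0.993, 0.0]
wrist_force: [0.3, 0.5, -0.7]
width: 0.0856
```

Call:
{"name": "jog_arm", "arguments": {"rows": [{"tx":-0.2,"ty":0,"tz":-4,"ax":0,"ay":0,"az":0,"hand":0},{"tx":0,"ty":0,"tz":-4,"ax":0,"ay":0,"az":0,"hand":0},{"tx":0,"ty":0,"tz":-4,"ax":0,"ay":0,"az":0,"hand":0},{"tx":0,"ty":0,"tz":-3.5,"ax":0,"ay":0,"az":0,"hand":0},{"tx":0,"ty":0,"tz":-2.2,"ax":0,"ay":0,"az":0,"hand":0},{"tx":0,"ty":0,"tz":-1.6,"ax":0,"ay":0,"az":0,"hand":0},{"tx":0,"ty":0,"tz":0,"ax":0,"ay":0,"az":0,"hand":0},{"tx":0,"ty":0,"tz":0,"ax":0,"ay":0,"az":0,"hand":1},{"tx":0,"ty":0,"tz":0,"ax":0,"ay":0,"az":0,"hand":1},{"tx":0,"ty":0,"tz":0,"ax":0,"ay":0,"az":0,"hand":1},{"tx":0,"ty":0,"tz":0,"ax":0,"ay":0,"az":0,"hand":1},{"tx":0,"ty":0,"tz":0,"ax":0,"ay":0,"az":0,"hand":1},{"tx":0,"ty":0,"tz":0,"ax":0,"ay":0,"az":0,"hand":1},{"tx":0,"ty":0,"tz":0,"ax":0,"ay":0,"az":0,"hand":1}], "force": 25}}

```text
clock: 4.2
tcp_pos: [0.5917, -0.0802, 0.0401]
ee_rot: [0.001, 0.119, 0.993, -0.001]
wrist_force: [-2.1, -1.5, 5.8]
width: 0.0338
```

```bash
python3 - <<'E'
from h import *
im,d=imaging.grab_frame('side');cv2.imwrite('pics/s1.png',cv2.resize(im[150:300,250:450],(800,600),interpolation=cv2.INTER_CUBIC)[...,::-1])
s=sense();print(s['ft_torque'],s['wrist_force'],s['width'],s['qpos'])
E
```

```text
[-0.57827339  0.37870212 -0.01563594] [-2.09434253 -2.23340058  4.70218581] 0.033774199537469324 [-0.31030391  0.56629225  0.49343724  1.84973222 -0.35577768  0.8113873
  1.69796557]
```

View pics/s1.png

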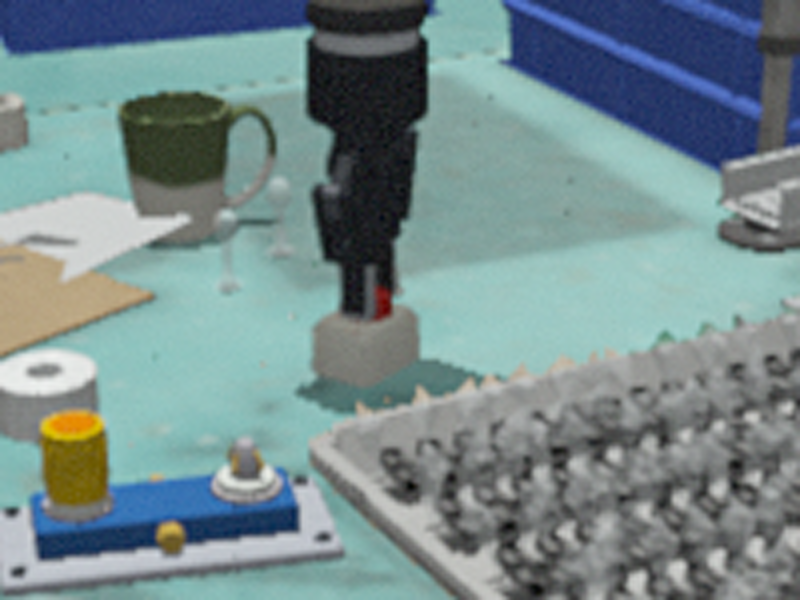

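The side view shows the fingers closed round the red dial just above the case, with their tips pressing lightly on it (about 5 N). I'll lift 2 mm, then turn clockwise.

Call:
{"name": "jog_arm", "arguments": {"rows": [{"tx":0,"ty":0,"tz":0.2,"ax":0,"ay":0,"az":0,"hand":1},{"tx":0,"ty":0,"tz":0,"ax":0,"ay":0,"az":-1,"hand":1},{"tx":0,"ty":0,"tz":0,"ax":0,"ay":0,"az":-1,"hand":1},{"tx":0,"ty":0,"tz":0,"ax":0,"ay":0,"az":-1,"hand":1},{"tx":0,"ty":0,"tz":0,"ax":0,"ay":0,"az":-1,"hand":1},{"tx":0,"ty":0,"tz":0,"ax":0,"ay":0,"az":-1,"hand":1},{"tx":0,"ty":0,"tz":0,"ax":0,"ay":0,"az":-1,"hand":1}]}}

```text
clock: 4.95
tcp_pos: [0.5921, -0.0794, 0.0403]
ee_rot: [0.002, 0.373, 0.928, -0.001]
wrist_force: [2.6, -3.5, -7.3]
width: 0.0337
```

```bash
python3 -c "
from h import *
s=sense();print(s['ft_torque'],s['wrist_force'],s['width'],s['qpos'])"
```

```text
[-0.78539195 -0.60410007 -0.03682868] [ 2.59499967 -3.48490697 -7.31253758] 0.03369494922233692 [-0.40482182  0.60168018  0.6252321   1.85195923 -0.46095744  0.83359507
  1.25916261]
```

Call:
{"name": "jog_arm", "arguments": {"rows": [{"tx":0,"ty":0,"tz":0,"ax":0,"ay":0,"az":-1,"hand":1},{"tx":0,"ty":0,"tz":0,"ax":0,"ay":0,"az":-1,"hand":1},{"tx":0,"ty":0,"tz":0,"ax":0,"ay":0,"az":-1,"hand":1},{"tx":0,"ty":0,"tz":0,"ax":0,"ay":0,"az":-1,"hand":1},{"tx":0,"ty":0,"tz":0,"ax":0,"ay":0,"az":-1,"hand":1}]}}

```text
clock: 5.45
tcp_pos: [0.5926, -0.079, 0.0403]
ee_rot: [0.002, 0.565, 0.825, -0.0]
wrist_force: [4.5, -2.0, -7.9]
width: 0.034
```

```bash
python3 -c "
from h import *
s=sense();print(s['ft_torque'],s['wrist_force'],s['width'],s['qpos'])"
```

```text
[-0.72500175 -0.86631516  0.65929597] [ 4.48057391 -2.00079112 -7.89197846] 0.034010949898115 [-0.47759458  0.63974229  0.73294281  1.85324969 -0.55274552  0.85925893
  0.89971636]
```

Call:
{"name": "jog_arm", "arguments": {"rows": [{"tx":0,"ty":0,"tz":0,"ax":0,"ay":0,"az":-1,"hand":1},{"tx":0,"ty":0,"tz":0,"ax":0,"ay":0,"az":-1,"hand":1},{"tx":0,"ty":0,"tz":0,"ax":0,"ay":0,"az":-1,"hand":1},{"tx":0,"ty":0,"tz":0,"ax":0,"ay":0,"az":-1,"hand":1}]}}

```text
clock: 5.85
tcp_pos: [0.5931, -0.0729, 0.0402]
ee_rot: [-0.001, 0.698, 0.716, 0.003]
wrist_force: [3.8, 3.9, -3.7]
width: 0.0335
```

```bash
python3 -c "
from h import *
s=sense();print(s['ft_torque'],s['wrist_force'],s['width'],s['qpos'])"
```

```text
[ 0.77221559 -0.77704621  0.48136717] [ 3.84882674  3.90809612 -3.74127761] 0.03346350174058482 [-0.53350314  0.67498533  0.81318185  1.85316406 -0.6325455   0.89102073
  0.61311973]
```

Call:
{"name": "jog_arm", "arguments": {"rows": [{"tx":0,"ty":0,"tz":0,"ax":0,"ay":0,"az":0,"hand":0.3},{"tx":0,"ty":0,"tz":0,"ax":0,"ay":0,"az":0,"hand":0.3},{"tx":0,"ty":0,"tz":0,"ax":0,"ay":0,"az":0,"hand":0.3},{"tx":0,"ty":0,"tz":0,"ax":0,"ay":0,"az":0,"hand":0.3},{"tx":0,"ty":0,"tz":0,"ax":0,"ay":0,"az":0,"hand":0.3}]}}

```text
clock: 6.35
tcp_pos: [0.591, -0.0786, 0.0405]
ee_rot: [0.0, 0.699, 0.715, 0.0]
wrist_force: [0.1, 0.5, 0.5]
width: 0.06
```

```bash
python3 -c "
from h import *
s=sense();print(s['tcp_pos'],s['ft_torque'],s['wrist_force'],s['width'],s['qpos'])"
```

```text
[ 0.59096414 -0.07864554  0.04050269] [-0.01781165 -0.02664536  0.01845567] [0.06300279 0.51551362 0.50904165] 0.06003073984993969 [-0.53057959  0.67474163  0.81745384  1.8555273  -0.62685371  0.88974359
  0.61507948]
```

Regripping to confirm the stop: at zero, torque should rise straight away when I turn.

Call:
{"name": "jog_arm", "arguments": {"rows": [{"tx":0,"ty":-0.2,"tz":-0.1,"ax":0,"ay":0,"az":0,"hand":0.3},{"tx":0,"ty":0,"tz":0,"ax":0,"ay":0,"az":0,"hand":1},{"tx":0,"ty":0,"tz":0,"ax":0,"ay":0,"az":0,"hand":1},{"tx":0,"ty":0,"tz":0,"ax":0,"ay":0,"az":0,"hand":1},{"tx":0,"ty":0,"tz":0,"ax":0,"ay":0,"az":0,"hand":1},{"tx":0,"ty":0,"tz":0,"ax":0,"ay":0,"az":-1,"hand":1},{"tx":0,"ty":0,"tz":0,"ax":0,"ay":0,"az":0,"hand":1}], "force": 25}}

```text
clock: 7.05
tcp_pos: [0.5934, -0.0791, 0.04]
ee_rot: [0.001, 0.729, 0.684, 0.002]
wrist_force: [4.9, 1.9, 0.5]
width: 0.0341
```

```bash
python3 -c "
from h import *
s=sense();print(s['tcp_pos'],s['ft_torque'],s['wrist_force'],s['width'],s['qpos'])"
```

```text
[ 0.59335626 -0.07912889  0.04002514] [ 0.2783805  -1.06376152 -0.00679786] [4.87869809 1.94594985 0.54022822] 0.034070555886128576 [-0.54032235  0.68659008  0.83657954  1.85295292 -0.64923237  0.89507154
  0.54604987]
```

Call:
{"name": "jog_arm", "arguments": {"rows": [{"tx":0,"ty":0,"tz":0,"ax":0,"ay":0,"az":-1,"hand":1},{"tx":0,"ty":0,"tz":0,"ax":0,"ay":0,"az":-1,"hand":1}]}}

```text
clock: 7.25
tcp_pos: [0.5942, -0.0769, 0.04]
ee_rot: [-0.0, 0.786, 0.618, 0.003]
wrist_force: [9.1, 13.8, 1.3]
width: 0.0342
```

```bash
python3 -c "
from h import *
s=sense();print(s['tcp_pos'],s['ft_torque'],s['wrist_force'],s['width'],s['qpos'])"
```

```text
[ 0.59415561 -0.07687812  0.0400305 ] [ 3.00131089 -2.00161919  0.35892351] [ 9.12185222 13.80731854  1.27021933] 0.03424151808781511 [-0.56541556  0.70677161  0.87589757  1.85257112 -0.68916474  0.91221407
  0.40144371]
```

Call:
{"name": "jog_arm", "arguments": {"rows": [{"tx":0.3,"ty":0.1,"tz":0,"ax":0,"ay":0,"az":0,"hand":1},{"tx":0,"ty":0,"tz":0,"ax":0,"ay":0,"az":-0.5,"hand":1},{"tx":0,"ty":0,"tz":0,"ax":0,"ay":0,"az":0,"hand":1}]}}

```text
clock: 7.55
tcp_pos: [0.5943, -0.0773, 0.0398]
ee_rot: [-0.001, 0.799, 0.601, 0.001]
wrist_force: [0.7, 3.8, 5.0]
width: 0.0341
```

```bash
python3 -c "
from h import *
s=sense();print(s['tcp_pos'],s['ft_torque'],s['wrist_force'],s['width'],s['qpos'])"
```

```text
[ 0.59429151 -0.07731301  0.03980477] [ 0.77590135 -0.09850705  0.03164674] [0.67014274 3.77524129 4.95781091] 0.034138148707406925 [-0.57022442  0.71581782  0.88662364  1.8480807  -0.69583531  0.92268087
  0.36338513]
```

Call:
{"name": "jog_arm", "arguments": {"rows": [{"tx":0,"ty":0,"tz":0,"ax":0,"ay":0,"az":0,"hand":0.3},{"tx":0,"ty":0,"tz":0,"ax":0,"ay":0,"az":0,"hand":0.3},{"tx":0,"ty":0,"tz":0,"ax":0,"ay":0,"az":0,"hand":0.3},{"tx":0,"ty":0,"tz":0,"ax":0,"ay":0,"az":0,"hand":0.3}]}}

```text
clock: 7.95
tcp_pos: [0.5935, -0.0796, 0.0391]
ee_rot: [-0.0, 0.799, 0.601, -0.0]
wrist_force: [-0.1, -0.2, 0.2]
width: 0.06
```

```bash
python3 -c "
from h import *
s=sense();print(s['tcp_pos'],s['ft_torque'],s['wrist_force'],s['width'],s['qpos'])"
```

```text
[ 0.59348948 -0.07956238  0.03907335] [-0.02075009 -0.05810551  0.05433513] [-0.05015618 -0.18389479  0.23743759] 0.059986120935483646 [-0.56875249  0.71658639  0.88705516  1.8497436  -0.69418547  0.9197725
  0.36374393]
```

Call:
{"name": "jog_arm", "arguments": {"rows": [{"tx":0.1,"ty":0,"tz":0.15,"ax":0,"ay":0,"az":0,"hand":1},{"tx":0,"ty":0,"tz":0,"ax":0,"ay":0,"az":0,"hand":1},{"tx":0,"ty":0,"tz":0,"ax":0,"ay":0,"az":0,"hand":1},{"tx":0,"ty":0,"tz":0,"ax":0,"ay":0,"az":0,"hand":1},{"tx":0,"ty":0,"tz":0,"ax":0,"ay":0,"az":-0.5,"hand":1}]}}

```text
clock: 8.45
tcp_pos: [0.5938, -0.0795, 0.0408]
ee_rot: [-0.001, 0.812, 0.584, -0.001]
wrist_force: [-6.3, -3.6, -0.0]
width: 0.034
```

```bash
cat > st.py <<'E'
from h import *
s=sense();print(np.round(s['tcp_pos'],4),np.round(s['ft_torque'],3),np.round(s['wrist_force'],2),s['width'],s['clock'])
E
python3 st.py
```

```text
[ 0.5938 -0.0795  0.0408] [-0.548  0.746  0.064] [-6.28 -3.59 -0.05] 0.03398928061193196 8.45
```

Call:
{"name": "jog_arm", "arguments": {"rows": [{"tx":0,"ty":0,"tz":0,"ax":0,"ay":0,"az":-1,"hand":1}]}}

```text
clock: 8.55
tcp_pos: [0.5935, -0.0805, 0.0407]
ee_rot: [-0.0, 0.837, 0.547, -0.002]
wrist_force: [-4.5, -2.0, 2.1]
width: 0.0341
```

```bash
python3 st.py
```

```text
[ 0.5935 -0.0805  0.0407] [-0.346  1.047  0.781] [-4.46 -1.98  2.15] 0.0340664746100457 8.55
```

Call:
{"name": "jog_arm", "arguments": {"rows": [{"tx":0,"ty":0,"tz":0,"ax":0,"ay":0,"az":-1,"hand":1}]}}

```text
clock: 8.65
tcp_pos: [0.5933, -0.081, 0.0406]
ee_rot: [0.0, 0.861, 0.509, -0.002]
wrist_force: [-5.4, -1.9, 3.2]
width: 0.0341
```

```bash
python3 st.py
```

```text
[ 0.5933 -0.081   0.0406] [-0.444  1.052  0.003] [-5.43 -1.9   3.18] 0.034065398703808154 8.65
```

Call:
{"name": "jog_arm", "arguments": {"rows": [{"tx":0,"ty":0,"tz":0,"ax":0,"ay":0,"az":-0.6,"hand":1}]}}

```text
clock: 8.75
tcp_pos: [0.5932, -0.081, 0.0406]
ee_rot: [0.0, 0.874, 0.486, -0.002]
wrist_force: [-4.9, -1.8, 3.0]
width: 0.0338
```

```bash
python3 st.py
```

```text
[ 0.5932 -0.081   0.0406] [-0.34   1.105  0.448] [-4.91 -1.75  3.02] 0.033825703407663124 8.75
```

Call:
{"name": "jog_arm", "arguments": {"rows": [{"tx":0,"ty":0,"tz":0,"ax":0,"ay":0,"az":-0.2,"hand":0.3},{"tx":0,"ty":0,"tz":0,"ax":0,"ay":0,"az":0,"hand":0.3},{"tx":0,"ty":0,"tz":0,"ax":0,"ay":0,"az":0,"hand":0.3},{"tx":0,"ty":0,"tz":0,"ax":0,"ay":0,"az":0,"hand":0.3},{"tx":-0.05,"ty":-0.05,"tz":0,"ax":0,"ay":0,"az":0,"hand":1},{"tx":0,"ty":0,"tz":0,"ax":0,"ay":0,"az":0,"hand":1},{"tx":0,"ty":0,"tz":0,"ax":0,"ay":0,"az":0,"hand":1},{"tx":0,"ty":0,"tz":0,"ax":0,"ay":0,"az":0,"hand":1},{"tx":0,"ty":0,"tz":0,"ax":0,"ay":0,"az":-0.3,"hand":1}]}}

```text
clock: 9.65
tcp_pos: [0.5942, -0.0795, 0.0411]
ee_rot: [-0.001, 0.883, 0.469, -0.0]
wrist_force: [-2.8, 0.9, 5.8]
width: 0.0339
```

```bash
python3 st.py
```

```text
[ 0.5942 -0.0795  0.0411] [0.386 0.768 0.481] [-2.8   0.94  5.82] 0.03385735381108821 9.65
```

Call:
{"name": "jog_arm", "arguments": {"rows": [{"tx":0,"ty":0,"tz":0,"ax":0,"ay":0,"az":-0.3,"hand":1}]}}

```text
clock: 9.75
tcp_pos: [0.5937, -0.0801, 0.0411]
ee_rot: [-0.0, 0.889, 0.457, -0.001]
wrist_force: [-2.6, 2.4, 6.6]
width: 0.0339
```

```bash
python3 st.py
```

```text
[ 0.5937 -0.0801  0.0411] [0.579 0.789 0.037] [-2.62  2.37  6.57] 0.033855869448598815 9.75
```

Call:
{"name": "jog_arm", "arguments": {"rows": [{"tx":0,"ty":0,"tz":0,"ax":0,"ay":0,"az":-0.3,"hand":1}]}}

```text
clock: 9.85
tcp_pos: [0.5937, -0.0802, 0.0411]
ee_rot: [-0.0, 0.896, 0.445, -0.001]
wrist_force: [-3.4, 0.1, 5.7]
width: 0.034
```

```bash
python3 st.py
```

```text
[ 0.5937 -0.0802  0.0411] [0.098 0.875 0.502] [-3.37  0.09  5.74] 0.0340088013475632 9.85
```

Torque climbs within 1.5° of the regrip, so the dial is at its stop. Releasing while still loaded clockwise, lifting, and going over the cap.

Call:
{"name": "jog_arm", "arguments": {"rows": [{"tx":0,"ty":0,"tz":0,"ax":0,"ay":0,"az":-0.1,"hand":0},{"tx":0,"ty":0,"tz":0,"ax":0,"ay":0,"az":0,"hand":0},{"tx":0,"ty":0,"tz":0,"ax":0,"ay":0,"az":0,"hand":0},{"tx":0,"ty":0,"tz":0,"ax":0,"ay":0,"az":0,"hand":0},{"tx":0,"ty":0,"tz":4,"ax":0,"ay":0,"az":0,"hand":0},{"tx":0,"ty":0,"tz":4,"ax":0,"ay":0,"az":0,"hand":0},{"tx":0,"ty":0,"tz":4,"ax":0,"ay":0,"az":0,"hand":0},{"tx":0,"ty":0,"tz":4,"ax":0,"ay":0,"az":0,"hand":0},{"tx":-0.5,"ty":4,"tz":0,"ax":0,"ay":0,"az":0,"hand":0},{"tx":-0.5,"ty":4,"tz":0,"ax":0,"ay":0,"az":0,"hand":0},{"tx":-0.5,"ty":4,"tz":0,"ax":0,"ay":0,"az":0,"hand":0},{"tx":-0.5,"ty":4,"tz":0,"ax":0,"ay":0,"az":0,"hand":0},{"tx":-0.5,"ty":4,"tz":0,"ax":0,"ay":0,"az":0,"hand":0},{"tx":-0.5,"ty":4,"tz":0,"ax":0,"ay":0,"az":0,"hand":0},{"tx":-0.5,"ty":4,"tz":0,"ax":0,"ay":0,"az":0,"hand":0},{"tx":-0.5,"ty":4,"tz":0,"ax":0,"ay":0,"az":0,"hand":0},{"tx":-0.5,"ty":4,"tz":0,"ax":0,"ay":0,"az":0,"hand":0},{"tx":-0.5,"ty":4,"tz":0,"ax":0,"ay":0,"az":0,"hand":0},{"tx":0,"ty":0,"tz":0,"ax":0,"ay":0,"az":0,"hand":0},{"tx":0,"ty":0,"tz":0,"ax":0,"ay":0,"az":0,"hand":0}], "force": 25}}

```text
clock: 11.85
tcp_pos: [0.5442, 0.3214, 0.2004]
ee_rot: [0.001, 0.897, 0.443, -0.0]
wrist_force: [0.0, -0.9, -0.2]
width: 0.0855
```

```bash
python3 st.py; python3 - <<'E'
from h import *
im0=cv2.imread('pics/top0.png')
im,d=imaging.grab_frame('top');im=im[...,::-1]
cr=lambda a:cv2.resize(a[252:287,360:400],(400,350),interpolation=cv2.INTER_CUBIC)
cv2.imwrite('pics/dial.png',np.hstack([cr(im0),cr(im)]))
W=cloud('top',d)
for c,s,l in blobs(im[...,::-1],(0,150,80),(6,255,255),(355,250,400,290)):print(np.round(c,1),s)
E
```

```text
[0.5442 0.3214 0.2004] [-0.078 -0.024  0.018] [ 0.03 -0.89 -0.16] 0.0854974443099568 11.85
[378.3 268.5] [373 263  12  12 113]
```

View pics/dial.png

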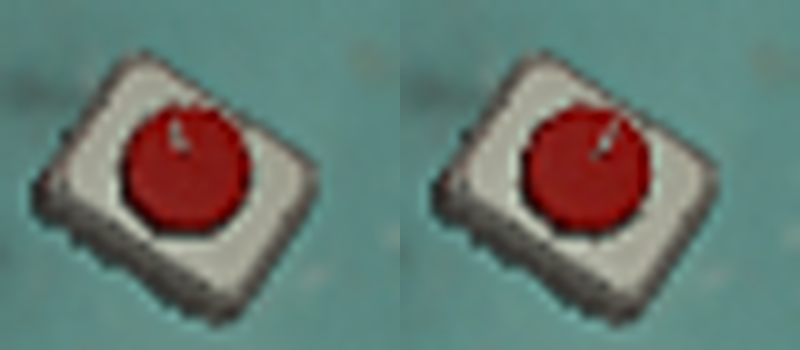

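The pointer moved from up-left to square with the case edge at its (600,150) crop position, consistent with the zero mark. Now the cap.

Call:
{"name": "jog_arm", "arguments": {"rows": [{"tx":-0.4,"ty":0.3,"tz":-4,"ax":0,"ay":0,"az":0,"hand":0},{"tx":0,"ty":0,"tz":-4,"ax":0,"ay":0,"az":0,"hand":0},{"tx":0,"ty":0,"tz":-4,"ax":0,"ay":0,"az":0,"hand":0},{"tx":0,"ty":0,"tz":-3,"ax":0,"ay":0,"az":0,"hand":0},{"tx":0,"ty":0,"tz":-2,"ax":0,"ay":0,"az":0,"hand":0},{"tx":0,"ty":0,"tz":-1.2,"ax":0,"ay":0,"az":0,"hand":0},{"tx":0,"ty":0,"tz":0,"ax":0,"ay":0,"az":0,"hand":0},{"tx":0,"ty":0,"tz":0,"ax":0,"ay":0,"az":0,"hand":1},{"tx":0,"ty":0,"tz":0,"ax":0,"ay":0,"az":0,"hand":1},{"tx":0,"ty":0,"tz":0,"ax":0,"ay":0,"az":0,"hand":1},{"tx":0,"ty":0,"tz":0,"ax":0,"ay":0,"az":0,"hand":1},{"tx":0,"ty":0,"tz":0,"ax":0,"ay":0,"az":0,"hand":1},{"tx":0,"ty":0,"tz":0,"ax":0,"ay":0,"az":0,"hand":1},{"tx":0,"ty":0,"tz":0,"ax":0,"ay":0,"az":0,"hand":1}], "force": 80}}

```text
clock: 13.3
tcp_pos: [0.5415, 0.3237, 0.0203]
ee_rot: [-0.0, 0.897, 0.441, 0.001]
wrist_force: [-0.9, -0.9, 6.4]
width: 0.0312
```

```bash
python3 st.py
```

```text
[0.5415 0.3237 0.0203] [-0.018  0.158 -0.022] [-0.94 -0.93  6.35] 0.03119664859319243 13.3
```

Call:
{"name": "jog_arm", "arguments": {"rows": [{"tx":0,"ty":0,"tz":2,"ax":0,"ay":0,"az":0,"hand":1},{"tx":0,"ty":0,"tz":4,"ax":0,"ay":0,"az":0,"hand":1},{"tx":0,"ty":0,"tz":4,"ax":0,"ay":0,"az":0,"hand":1},{"tx":1,"ty":-2,"tz":0,"ax":0,"ay":0,"az":0,"hand":1},{"tx":1.5,"ty":-3,"tz":0,"ax":0,"ay":0,"az":0,"hand":1},{"tx":1.5,"ty":-3,"tz":0,"ax":0,"ay":0,"az":0,"hand":1},{"tx":1.5,"ty":-3,"tz":0,"ax":0,"ay":0,"az":0,"hand":1},{"tx":1.5,"ty":-3,"tz":0,"ax":0,"ay":0,"az":0,"hand":1},{"tx":1.2,"ty":-2.3,"tz":0,"ax":0,"ay":0,"az":0,"hand":1},{"tx":1,"ty":-1.5,"tz":0,"ax":0,"ay":0,"az":0,"hand":1},{"tx":0,"ty":0,"tz":-1.5,"ax":0,"ay":0,"az":0,"hand":1},{"tx":0,"ty":0,"tz":-1,"ax":0,"ay":0,"az":0,"hand":1},{"tx":0,"ty":0,"tz":0,"ax":0,"ay":0,"az":0,"hand":1}]}}

```text
clock: 14.6
tcp_pos: [0.6303, 0.1474, 0.0912]
ee_rot: [-0.001, 0.897, 0.442, -0.002]
wrist_force: [-0.7, 1.0, -0.5]
width: 0.0309
```

```bash
python3 st.py; python3 - <<'E'
from h import *
im,d=imaging.grab_frame('side');cv2.imwrite('pics/s2.png',cv2.resize(im[190:310,230:390],(800,600),interpolation=cv2.INTER_CUBIC)[...,::-1])
imt,dt=imaging.grab_frame('top');cv2.imwrite('pics/t2.png',cv2.resize(imt[180:300,220:380],(800,600),interpolation=cv2.INTER_CUBIC)[...,::-1])
W=cloud('side',d)
for r in imaging.cut_out('cap','side')[:3]:
    P=W[r['region']];P=P[~np.isnan(P[:,0])];print(round(r['p'],2),np.round(r['position']),np.round(np.percentile(P,5,0),3),np.round(np.percentile(P,95,0),3))
E
```

```text
[0.6303 0.1474 0.0912] [-0.003  0.025 -0.021] [-0.72  1.01 -0.48] 0.030856937793838825 14.6
0.64 [310. 249.] [0.615 0.025 0.001] [0.645 0.167 0.111]
0.49 [311. 272.] [0.62  0.144 0.031] [0.647 0.162 0.036]
```

View pics/s2.png

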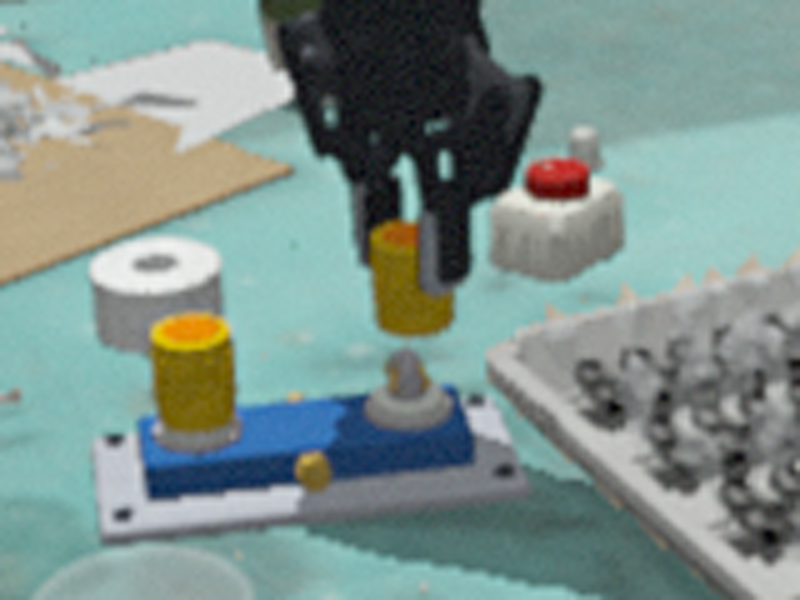

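The side view shows the cap upright in the jaws at crop (413,280), with the bare stud right below at (407,370), so it is about 2-3 mm off in x. Correcting and lowering over the nose.

Call:
{"name": "jog_arm", "arguments": {"rows": [{"tx":0.3,"ty":-0.2,"tz":0,"ax":0,"ay":0,"az":0,"hand":1},{"tx":0,"ty":0,"tz":0,"ax":0,"ay":0,"az":0,"hand":1},{"tx":0,"ty":0,"tz":-0.8,"ax":0,"ay":0,"az":0,"hand":1},{"tx":0,"ty":0,"tz":-0.6,"ax":0,"ay":0,"az":0,"hand":1},{"tx":0,"ty":0,"tz":-0.4,"ax":0,"ay":0,"az":0,"hand":1},{"tx":0,"ty":0,"tz":0,"ax":0,"ay":0,"az":0,"hand":1}]}}

```text
clock: 15.35
tcp_pos: [0.6349, 0.1433, 0.0747]
ee_rot: [-0.0, 0.897, 0.441, -0.001]
wrist_force: [0.2, -0.8, 0.1]
width: 0.0316
```

```bash
python3 st.py; python3 - <<'E'
from h import *
im,d=imaging.grab_frame('side');cv2.imwrite('pics/s3.png',cv2.resize(im[220:290,270:363],(800,600),interpolation=cv2.INTER_CUBIC)[...,::-1])
E
```

```text
[0.6349 0.1433 0.0747] [ 0.011 -0.01   0.005] [ 0.23 -0.81  0.12] 0.03155727060558864 15.35
```

View pics/s3.png

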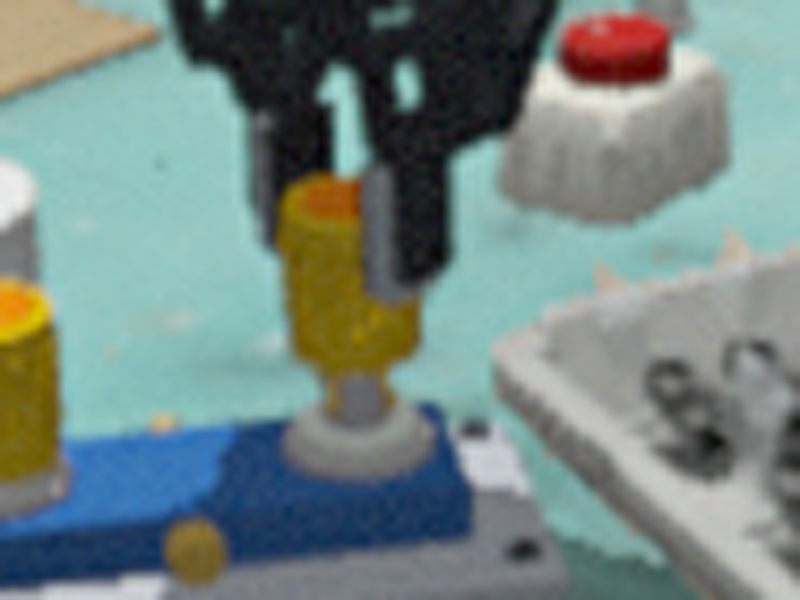

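Stud (359) and cap (357) line up, and there is no contact force yet. Pressing in steps.

Call:
{"name": "jog_arm", "arguments": {"rows": [{"tx":0,"ty":0,"tz":-0.4,"ax":0,"ay":0,"az":0,"hand":1},{"tx":0,"ty":0,"tz":-0.3,"ax":0,"ay":0,"az":0,"hand":1},{"tx":0,"ty":0,"tz":0,"ax":0,"ay":0,"az":0,"hand":1}], "force": 90}}

```text
clock: 15.7
tcp_pos: [0.6351, 0.1446, 0.0684]
ee_rot: [-0.001, 0.897, 0.442, -0.0]
wrist_force: [-1.4, 2.6, 0.1]
width: 0.0312
```

```bash
python3 st.py
```

```text
[0.6351 0.1446 0.0684] [0.619 0.347 0.026] [-1.42  2.58  0.13] 0.031217050837700867 15.7
```

Call:
{"name": "jog_arm", "arguments": {"rows": [{"tx":0,"ty":0,"tz":-0.2,"ax":0,"ay":0,"az":0,"hand":1},{"tx":0,"ty":0,"tz":-0.2,"ax":0,"ay":0,"az":0,"hand":1},{"tx":0,"ty":0,"tz":0,"ax":0,"ay":0,"az":0,"hand":1}]}}

```text
clock: 16.0
tcp_pos: [0.6356, 0.1442, 0.0654]
ee_rot: [-0.001, 0.897, 0.442, 0.0]
wrist_force: [-2.3, 2.0, 4.2]
width: 0.0313
```

```bash
python3 st.py
```

```text
[0.6356 0.1442 0.0654] [0.713 0.597 0.045] [-2.29  2.02  4.2 ] 0.031289480948215445 16.0
```

Call:
{"name": "jog_arm", "arguments": {"rows": [{"tx":-0.1,"ty":0.1,"tz":-0.2,"ax":0,"ay":0,"az":0,"hand":1},{"tx":0,"ty":0,"tz":-0.2,"ax":0,"ay":0,"az":0,"hand":1},{"tx":0,"ty":0,"tz":0,"ax":0,"ay":0,"az":0,"hand":1}]}}

```text
clock: 16.3
tcp_pos: [0.6351, 0.1445, 0.0614]
ee_rot: [0.0, 0.897, 0.441, 0.001]
wrist_force: [-0.2, 1.3, -0.8]
width: 0.0311
```

```bash
python3 st.py
```

```text
[0.6351 0.1445 0.0614] [ 0.37   0.061 -0.017] [-0.21  1.31 -0.78] 0.031099145889098248 16.3
```

Call:
{"name": "jog_arm", "arguments": {"rows": [{"tx":0,"ty":0,"tz":-0.2,"ax":0,"ay":0,"az":0,"hand":1},{"tx":0,"ty":0,"tz":0,"ax":0,"ay":0,"az":0,"hand":1}]}}

```text
clock: 16.5
tcp_pos: [0.6344, 0.1439, 0.058]
ee_rot: [0.0, 0.897, 0.441, -0.0]
wrist_force: [0.9, 0.7, -1.4]
width: 0.0312
```

```bash
python3 st.py
```

```text
[0.6344 0.1439 0.058 ] [ 0.24  -0.087 -0.007] [ 0.87  0.72 -1.45] 0.03119590931398554 16.5
```

Call:
{"name": "jog_arm", "arguments": {"rows": [{"tx":0,"ty":0,"tz":-0.2,"ax":0,"ay":0,"az":0,"hand":1},{"tx":0,"ty":0,"tz":-0.2,"ax":0,"ay":0,"az":0,"hand":1},{"tx":0,"ty":0,"tz":0,"ax":0,"ay":0,"az":0,"hand":1}]}}

```text
clock: 16.8
tcp_pos: [0.6347, 0.1439, 0.0551]
ee_rot: [0.0, 0.897, 0.441, -0.0]
wrist_force: [-0.9, 0.4, 3.1]
width: 0.0312
```

```bash
python3 st.py
```

```text
[0.6347 0.1439 0.0551] [0.185 0.393 0.016] [-0.87  0.39  3.08] 0.031159307850633082 16.8
```

Call:
{"name": "jog_arm", "arguments": {"rows": [{"tx":0,"ty":0,"tz":-0.2,"ax":0,"ay":0,"az":0,"hand":1},{"tx":0,"ty":0,"tz":0,"ax":0,"ay":0,"az":0,"hand":1}]}}

```text
clock: 17.0
tcp_pos: [0.6347, 0.1439, 0.0537]
ee_rot: [0.0, 0.897, 0.441, 0.0]
wrist_force: [-3.1, 1.0, 7.3]
width: 0.0308
```

```bash
python3 st.py
```

```text
[0.6347 0.1439 0.0537] [0.209 0.674 0.026] [-3.06  0.98  7.31] 0.03079682222007569 17.0
```

Slope is 4.2 N over 1.4 mm, which is the ring's 3 N/mm. One small step more, then hold and check.

Call:
{"name": "jog_arm", "arguments": {"rows": [{"tx":0,"ty":0,"tz":-0.1,"ax":0,"ay":0,"az":0,"hand":1},{"tx":0,"ty":0,"tz":0,"ax":0,"ay":0,"az":0,"hand":1},{"tx":0,"ty":0,"tz":0,"ax":0,"ay":0,"az":0,"hand":1},{"tx":0,"ty":0,"tz":0,"ax":0,"ay":0,"az":0,"hand":1},{"tx":0,"ty":0,"tz":0,"ax":0,"ay":0,"az":0,"hand":1},{"tx":0,"ty":0,"tz":0,"ax":0,"ay":0,"az":0,"hand":1},{"tx":0,"ty":0,"tz":0,"ax":0,"ay":0,"az":0,"hand":1},{"tx":0,"ty":0,"tz":0,"ax":0,"ay":0,"az":0,"hand":1},{"tx":0,"ty":0,"tz":0,"ax":0,"ay":0,"az":0,"hand":1},{"tx":0,"ty":0,"tz":0,"ax":0,"ay":0,"az":0,"hand":1}]}}

```text
clock: 18.0
tcp_pos: [0.6347, 0.1439, 0.0532]
ee_rot: [-0.0, 0.897, 0.441, 0.0]
wrist_force: [-4.3, 0.3, 8.7]
width: 0.0309
```

```bash
python3 st.py; python3 - <<'E'
from h import *
im,d=imaging.grab_frame('side');a=im[210:300,250:370]
imt,d=imaging.grab_frame('top');b=imt[245:290,350:410]
cv2.imwrite('pics/fin.png',np.vstack([cv2.resize(a,(480,360),interpolation=cv2.INTER_CUBIC),cv2.resize(b,(480,240) if 0 else (480,240),interpolation=cv2.INTER_CUBIC)])[...,::-1])
E
```

```text
[0.6347 0.1439 0.0532] [0.194 0.775 0.024] [-4.29  0.29  8.75] 0.030895399314862845 18.0
```

View pics/fin.png

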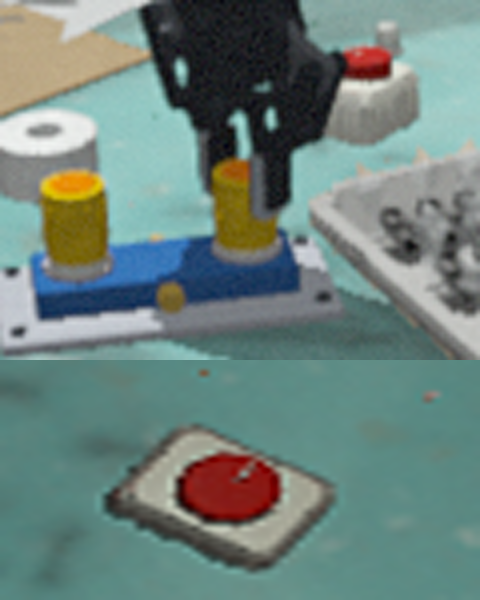

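The cap sits on the ring at crop (245,205), level with its fixed twin, and the dial pointer is unchanged. The force is steady at 8.7 N.

```bash
python3 -c "
from h import *
print(workorder.hand_in())"; python3 st.py
```

```text
the job is handed in; nothing more can be done
None
the job is handed in; nothing more can be done
```

I turned the near timer's dial to its zero stop, then pushed the cap onto the bare stud. I handed the job in at about 18 s, with the gripper still holding the cap and pressing.

- **Dial:** I turned it clockwise until it met the stop. Releasing it the first time apparently dragged it back a few degrees, so I regripped and turned it to the stop again. On the last regrip the torque rose to about 0.5 N m within 1.5°. The pointer now stands square to the case edge and had not moved in the last picture. I could not read the dial angle directly.
- **Cap:** Resistance began to build, then dropped to about zero as the cap went down past the clips. I did not catch the peak: the highest reading before the drop was 4.2 N, against the expected 12 to 17 N. The click is therefore inferred from the drop in force, the cap's height and the picture.
- **Seal:** Below that, the force rose at about 3 N per mm, which matches the ring's spring. At the end it held at 8.7 N downward, which puts the ring about 2.9 mm down against the 1.5 mm needed. There was also about 4 N of sideways load.
- **Other things on the bench:** The path stayed clear of them, and the parts that show in the last pictures look undisturbed. I did not measure each one again.

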